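# Secure the tool cabinet with hasp and pin

## Task

Secure the small two-door tool cabinet on the jeweller's bench: swing its hasp shut so that it lies flat over the staple, then take the retaining pin (the one with the tapered shoulder) out of the wooden rack and drop it down through the staple, in front of the hasp, until its shoulder seats. Let go of the pin and leave it standing there.

Things in the scene. Friction and masses are not known exactly. Their poses are not given: they have to be found in the camera images.
- hasp (a joint): Hasp angle: 0 = shut flat along the doors; 1.57 = straight out toward the robot; stop 2.2. Swings level, stays where left, needs under 1 N at its tip. Steel plate 4 mm thick, 26 mm high (62 to 88 mm above the worktop), 114 mm long from the hinge axis; its slot (29 to 83 mm from the axis) goes over the staple; the plain tab beyond (83 to 114 mm) is for pushing.
- hasp_hinge (a point): On the hasp's upright hinge axis, 75 mm above the worktop, 5 mm in front of the doors. Axes: x into the cabinet, y along its front to the left as the robot sees it, z up. The shut hasp runs from here along +y; at angle a, along (-sin a, cos a) of these x, y. Dark wood cabinet, fixed, 260 wide, 100 deep, 98 mm high.
- staple_eye (a point): Centre of the staple's opening in front of the shut hasp, 75 mm above the worktop, 19 mm in front of the doors, 54 mm along +y from hasp_hinge, same axes. The staple is a flat steel bow, 8 mm thick (z 71 to 79 mm), 36 mm wide, reaching 37 mm out from the left door. The opening goes through along z and is 24 x 24 mm.
- retaining_pin: Pin 120 mm long, 60 g, stands in a hole of a fixed wooden rack (150 x 45, 58 mm high; 3 holes 50 mm apart). Origin: lower tip, 4 mm above the worktop; z up, x along the row of holes. From the tip: 10 mm steel shank to 50 mm, wooden shoulder tapering out to 32 mm at 68 mm, rim to 72, 16 mm round handle 74 to 120. Seated, the tip is about 53 mm below the eye. The 2 other tools have no wide shoulder.
There are look-alikes about, which are no part of the job. What is shaped like the retaining_pin but green or pink is not meant.

How it is judged:
By the outcome, as a careful person would: the job done as asked, in the order asked, and still so for the second after the job is handed in, with the robot touching nothing.
It also fails if it takes over 51 s, if anything falls off the work surface, if the arm or the gripper's body presses on something with over 40 N, if the wrist force passes 120 N, or if a joint passes its speed limit or range.

## Robot

A 6-joint arm with a two-finger parallel gripper is mounted at the origin on a cart in front of the work surface, level with it; the furniture and walls round the work are solid. World frame = base frame: x ahead of the robot, y to its left, z up, the work surface at z = 0. Lengths are in m, angles in rad, forces in N, time in s.
With the tool pointing down it reaches from about 0.35 to 0.975 m from the base axis. Payload 4.9 kg.
Tool frame: the origin (TCP) lies at the very end of the fingers, on their centre line; the grasp point (between the pads) lies 19 mm behind it; z points along the fingers, y is the line along which they close (so a half turn about z gives the same grasp; the last joint's range is limited). The gripper opens to 85 mm and grips with 20 to 120 N. Pads are 22 mm wide; open, the fingers measure 114 mm over their backs; the gripper's body (76 mm by 85 mm) begins 54 mm behind the grasp point. The pads swing forward as they close: fully open they stand 13 mm farther back than shut.
Start: joints at [-1.262, 0.053, 1.613, -0, 1.476, -0.119], TCP at [0.259, -0.569, 0.231] pointing down, gripper open.
Joint ranges: [-3.01, 3.01], [-1.01, 2.22], [0.06, 2.58], [-1.02, 4.17], [0.09, 2.62], [-3.14, 3.14]. Speed limits (rad/s): [2.57, 2.57, 3.14, 3.14, 3.14, 3.14].

## Interface

Orientations are given as a unit quaternion [w, x, y, z].
In Python, from plant import state, optics, ticket, nets gives the robot as it stands. The module is installed in compiled form; this text tells all that it offers.
- The arm moves only by the shell command python3 -m inch 'ROWS' [OPENING]. ROWS is JSON, a list of rows, each an object of numbers: "dx", "dy", "dz": the shift along the tool's x, y, z as a fraction of full scale; "rx", "ry", "rz": the turn, a rotation vector about the tool's x, y, z as a fraction of full scale. In form: [{"dx": .., "dy": .., "dz": .., "rx": .., "ry": .., "rz": ..}, ...]. A call has 1 to 5 rows; each row is the pose to reach, as a shift and turn from the pose commanded when the call began, along the tool's axes at that moment; what a row does not reach only later rows make up. Full scale, the value 1, is 0.8 m for a shift and 1.5 rad for a turn. A row lasts 1/10 s, in which the tool goes at most 50 mm and 8.59 degrees, less where a joint would pass 70% of its speed; a pose out of reach is approached as far as the arm can. A call with a number of a shift or a turn outside -1 to 1 is refused whole. A call with a gripper value outside its range is refused whole. OPENING is the opening, from -1 (shut) to 1 (fully open), set as the call begins (- or left out, the last holds). The fingers move at their own pace and stop on an object; the grip force is fixed at half the most. Time passes only in rows, so rows that repeat a pose let the fingers close. It gives the time, the measured TCP pose, the force, the opening and the grip force at its end, in the units of the state.
- state(): the state, without advancing time (a new reading comes with each control period).
- optics.grab_frame(name): name is "side" or "top"; returns the picture (420x560x3 uint8, red, green, blue); there is no depth.
- optics.camera_info(name): a dict with "fx", "fy", "cx", "cy" (pixels), "R" (3x3) and "t" (3): a world point X has camera coordinates R X + t. Camera axes: x right, y down, z forward; pixel columns grow to the right and rows downward; lengths in m; the calibration is good to about 2 mm. A picture is of the moment at which its call begins. camera_info takes no time and is no camera call.
- ticket.job_done(): hands the job in; it is judged then, once.
Trained networks look in the newest picture that a camera, given by its name, has taken for a name from the list of things; names that differ only in an ending like _2 or _b are one class to them, and where a whole thing is asked for, a point or a joint stands for the part that bears it (a point fixed in the world has none). Each returns a list of dicts, best first, with "confidence" (0 to 1); they miss things now and then, are a little off and sometimes report something else, mostly with a low value. They report only what shows in the picture. A call takes as long as a camera call. They do not tell look-alikes from the thing itself.
- nets.boxes_of(camera, name): "bbox" ([centre column, centre row, width, height] in pixels, round what is visible of it).
- nets.outline_of(camera, name): "pixels" (420x560 bool, what is visible of it) and "bbox" ([centre column, centre row, width, height] in pixels, round what is visible of it).
The state is a dict: "time": time; "joint_pos": joint angles; "joint_vel": joint speeds; "joint_efforts": joint torques, N m; "tool_pos": TCP position; "tool_rot": TCP orientation; "contact_force": force on the tool from outside, world axes, zero at the start; "ft_torque": the same for the moment, N m; "gripper_width": opening from 0.0 (shut) to 1.0 (fully open); "grasp_force": force on a finger pad.
Only numpy, scipy, OpenCV 4.12 (cv2) and the standard library are available. Lean on these libraries where they do the work, as an engineer would, in place of code of your own. Each camera call takes 0.05 s, during which the arm holds its last target. There are 200 camera calls.

## Working session

There is one attempt and no reset: what is moved stays moved. The work goes in short steps, Python scripts to look and compute and a shell command to move; the robot and the scene stay as the last step left them, time stands still between calls to the robot, and variables do not carry over. Pictures are saved under pics/ and viewed, at most 11 in all, crops included, and the job is handed in when it is done.

```bash
mkdir -p pics; cat > h.py <<'E'
import numpy as np, cv2
from plant import state, optics, ticket, nets
from scipy.spatial.transform import Rotation as R
def save(cam,name):
    im=optics.grab_frame(cam); cv2.imwrite(f'pics/{name}.png',im[...,::-1]); return im
def ray(cam,u,v):
    c=optics.camera_info(cam); Rm=np.array(c['R']);t=np.array(c['t'])
    return -Rm.T@t, Rm.T@np.array([(u-c['cx'])/c['fx'],(v-c['cy'])/c['fy'],1])
def atz(cam,u,v,z):
    o,d=ray(cam,u,v); return o+d*(z-o[2])/d[2]
def proj(cam,X):
    c=optics.camera_info(cam); p=np.array(c['R'])@np.array(X)+np.array(c['t']); return np.array([c['fx']*p[0]/p[2]+c['cx'],c['fy']*p[1]/p[2]+c['cy']])
def tool():
    s=state(); q=s['tool_rot']; return np.array(s['tool_pos']), R.from_quat([q[1],q[2],q[3],q[0]])
E
python3 - <<'E'
from h import *
for c in('side','top'):
    save(c,c+'0'); i=optics.camera_info(c); print(c,i['fx'],(-np.array(i['R']).T@i['t']).round(3),np.round(i['R'],2).tolist())
    for n in('hasp','retaining_pin','staple_eye'):
        try: print(n,[(np.round(b['bbox']).tolist(),round(b['confidence'],2)) for b in nets.boxes_of(c,n)])
        except Exception as e: print(n,e)
s=state();print(s['time'],s['tool_pos'],tool()[1].as_matrix().round(3).tolist(),s['contact_force'])
E
```

```text
side 386.0137072914793 [0.463 0.749 0.65 ] [[-1.0, -0.05, -0.01], [-0.02, 0.63, -0.77], [0.04, -0.77, -0.63]]
hasp [([257.0, 192.0, 46.0, 11.0], 0.67)]
retaining_pin [([310.0, 275.0, 13.0, 29.0], 0.84), ([304.0, 256.0, 17.0, 43.0], 0.62), ([241.0, 267.0, 22.0, 44.0], 0.55)]
staple_eye [([225.0, 208.0, 108.0, 97.0], 0.57)]
top 436.0689927615593 [0.461 0.078 0.931] [[-0.0, -1.0, -0.0], [-1.0, 0.0, -0.07], [0.07, 0.0, -1.0]]
hasp [([332.0, 176.0, 8.0, 54.0], 0.46)]
retaining_pin [([226.0, 242.0, 15.0, 20.0], 0.69), ([189.0, 246.0, 20.0, 18.0], 0.51), ([213.0, 175.0, 18.0, 18.0], 0.48)]
staple_eye [([317.0, 148.0, 143.0, 118.0], 0.63)]
0.4 [ 0.25926339 -0.5685712   0.23109664] [[0.91, 0.415, -0.0], [0.415, -0.91, 0.0], [0.0, -0.0, -1.0]] [0.60968558 0.44697161 0.728741  ]
```

```bash
cd pics; python3 -c "
import cv2
for n in('side0','top0'): cv2.imwrite(n+'b.png',cv2.resize(cv2.imread(n+'.png'),(800,600),interpolation=cv2.INTER_CUBIC))"
```

```text
(no output)
```

View pics/side0b.png

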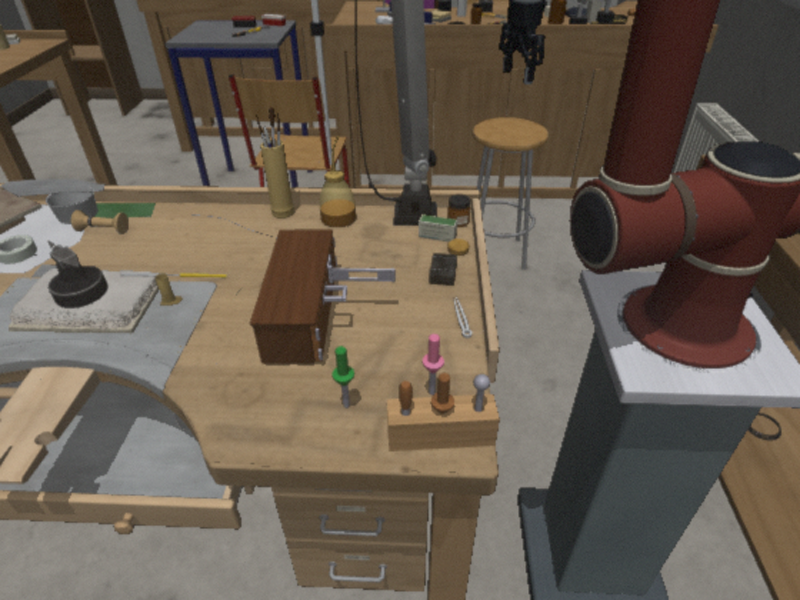

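View pics/top0b.png

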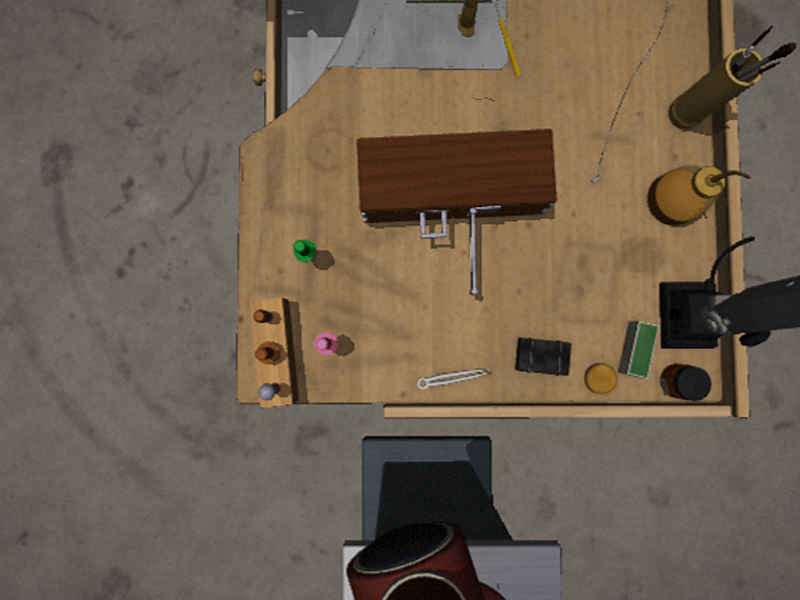

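The side view shows the wooden rack at the bottom, around (443,425), with three tools in it. The hasp stands open at about (365,274) and the staple is at (335,293). The top view shows the hasp running from (473,210) to (474,292), so it is about 90° open, and the staple is at (434,224).

Things that could be taken for the pin, in the 800x600 side view:
- green pin (343,375)
- pink pin (432,360)
- rack left, brown (405,395)
- rack middle, brown with a wide shoulder (443,390)
- rack right, grey ball (481,388)

I choose the rack middle one and will check it in a close crop.

```bash
python3 - <<'E'
from h import *
s=cv2.imread('pics/side0.png');t=cv2.imread('pics/top0.png')
a=cv2.resize(s[240:320,260:360],(400,320),interpolation=cv2.INTER_CUBIC)
b=cv2.resize(t[200:290,160:260],(400,360),interpolation=cv2.INTER_CUBIC)[:320]
c=cv2.resize(t[85:215,240:400],(480,390),interpolation=cv2.INTER_CUBIC)[:280]
c=cv2.resize(t[135:211,250:395],(800,419),interpolation=cv2.INTER_CUBIC)[:280]
cv2.imwrite('pics/crop1.png',np.vstack([np.hstack([a,b]),c]))
def fit(rc,n,u):
    pass
for cam in('side','top'):
  for n in('retaining_pin','hasp'):
    for o in nets.outline_of(cam,n):
        v,u=np.nonzero(o['pixels']); print(cam,n,np.round(o['bbox']),round(o['confidence'],2),len(u),u.min(),u.max(),v.min(),v.max())
E
```

```text
side retaining_pin [305. 255.  19.  43.] 0.63 328 296 309 234 275
side retaining_pin [309. 274.  13.  31.] 0.57 270 303 316 261 288
side retaining_pin [242. 265.  20.  46.] 0.55 296 233 247 242 283
side hasp [255. 193.  45.  13.] 0.71 326 230 276 187 197
top retaining_pin [213. 178.  17.  15.] 0.65 162 205 219 169 181
top retaining_pin [224. 238.  15.  16.] 0.64 174 221 235 233 246
top retaining_pin [187. 245.  19.  15.] 0.61 220 178 195 239 254
top hasp [333. 179.   8.  55.] 0.45 146 328 333 151 206
```

View pics/crop1.png

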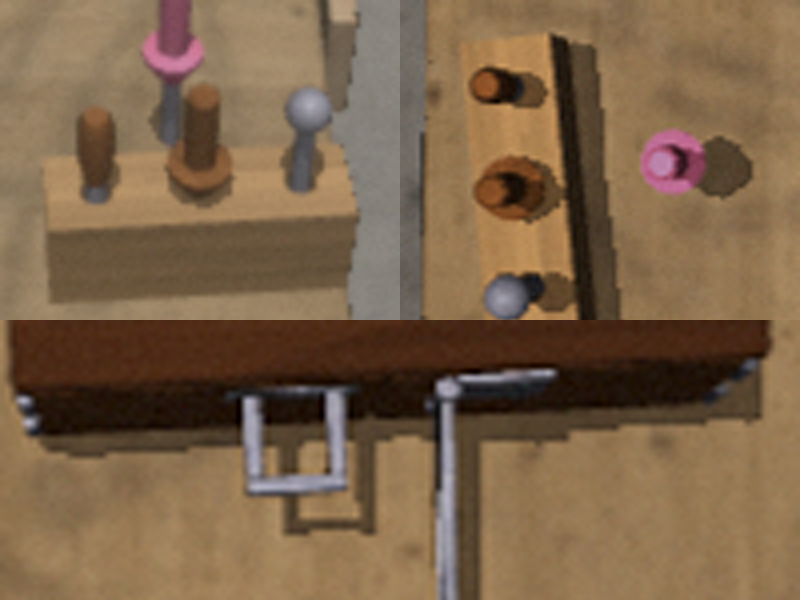

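The crop confirms it: the rack's middle tool, (203,140) in the crop, has the wide wooden shoulder and its neighbours do not. The staple bow spans (243–347, 493) and the hinge is at (447,388). Next I fit the poses.

```bash
cat > fit.py <<'E'
from h import *
from scipy.optimize import least_squares
def cf(x,y): return 250+x/5.517,135+(y-320)/5.517
# cabinet: hinge x,y,yaw
def W(p,l): 
    c,s=np.cos(p[2]),np.sin(p[2]); return np.array([p[0]+c*l[0]-s*l[1],p[1]+s*l[0]+c*l[1],l[2]])
obs=[(cf(244,492),(-.032,.072,.079)),(cf(348,490),(-.032,.036,.079)),(cf(447,388),(0,0,.09))]
e1,e2=[atz('top',*cf(*q),.098) for q in((18,386),(768,352))]
yaw=np.arctan2(-(e1-e2)[0],(e1-e2)[1])
f=lambda p: np.concatenate([(proj('top',W(p,l))-q) for q,l in obs]+[[100*(p[2]-yaw)]])
r=least_squares(f,[.6,0,0]); print('hinge',r.x.round(4),'yaw0',yaw,r.fun.round(2),'edge len',np.linalg.norm(e1-e2))
P=r.x
def tri(a,b):
    A=[];B=[]
    for c,q in(('side',a),('top',b)):
        o,d=ray(c,*q);d=d/np.linalg.norm(d);M=np.eye(3)-np.outer(d,d);A.append(M);B.append(M@o)
    return np.linalg.lstsq(np.vstack(A),np.hstack(B),rcond=None)[0]
if __name__=='__main__':
    print('edge',e1,e2)
    print('eye',W(P,(-.014,.054,.075)),'side px hinge',proj('side',W(P,(0,0,.09))),'staple front',[proj('side',W(P,(-.032,k,.079))) for k in(.072,.036)])
    t=atz('top',331.8,204.4,.088); print('tip',t, np.linalg.norm((t-W(P,(0,0,.088)))[:2]))
    print('pin top tri',tri((310.7,263),(182.6,247.4)),'rim tri',tri((310,281.3),(189,247)))
    print('top@.124',atz('top',182.6,247.4,.124),atz('side',310.7,262.5,.124),'rim@.076',atz('top',189,247,.076),atz('side',310,281.3,.076))
    for b in((462,42),(553,35)): print('rack corner',atz('top',160+(b[0]-400)/4,200+b[1]/4,.058))
E
python3 fit.py
```

```text
hinge [ 0.6264 -0.0248  0.0419] yaw0 0.042065778803837474 [ 0.35  0.14 -0.23 -0.32 -0.11  0.19 -0.02] edge len 0.2628286807416243
edge [0.62647973 0.12600422 0.098     ] [ 0.63753256 -0.13659195  0.098     ]
eye [0.61017392 0.02852695 0.075     ] side px hinge [230.40353852 187.12057111] staple front [array([241.23128949, 208.70634476]), array([242.43098829, 199.39880099])]
tip [ 0.51546876 -0.02552941  0.088     ] 0.1109575268091043
pin top tri [0.43396801 0.2548289  0.12318141] rim tri [0.43305023 0.2537884  0.07063387]
top@.124 [0.4347167  0.25462805 0.124     ] [0.43327161 0.25433064 0.124     ] rim@.076 [0.43388836 0.25267074 0.076     ] [0.43266889 0.25836316 0.076     ]
rack corner [0.50625311 0.28416808 0.058     ]
rack corner [0.50960701 0.23858317 0.058     ]
```

```bash
cat > rows.py <<'E'
from fit import *
def rows(pts,yaw=None):
    """pts: world xyz targets -> fractions in the present tool frame"""
    p,r=tool(); print('tool',p.round(4),'yaw',round(float(np.arctan2(*r.as_matrix()[[1,0],0])),4),'t',state()['time'])
    rz=0
    if yaw is not None:
        T=R.from_matrix(np.column_stack([[np.cos(yaw),np.sin(yaw),0],[np.sin(yaw),-np.cos(yaw),0],[0,0,-1]]))
        print('rot',((r.inv()*T).as_rotvec()/1.5).round(4))
    for q in pts: print(np.round(q,3),(r.inv().apply(np.array(q)-p)/.8).round(4))
def finger(a,gap,Rr=.1,z=.067):
    u=np.array([-np.sin(a),np.cos(a)]);n=np.array([-np.cos(a),-np.sin(a)])
    l=Rr*u+n*gap; return W(P,(l[0],l[1],z))
E
python3 - <<'E'
from rows import *
rows([(.2,-.40,.231),(.35,-.2,.231),(.40,-.08,.231),finger(1.535,.045,z=.2),finger(1.535,.045)],.042)
E
```

```text
hinge [ 0.6264 -0.0248  0.0419] yaw0 0.042065778803837474 [ 0.35  0.14 -0.23 -0.32 -0.11  0.19 -0.02] edge len 0.2628286807416243
tool [ 0.2593 -0.5687  0.2314] yaw 0.4278 t 0.6
rot [ 0.     -0.      0.2572]
[ 0.2   -0.4    0.231] [ 0.02   -0.2226  0.0004]
[ 0.35  -0.2    0.231] [ 0.2943 -0.3723  0.0004]
[ 0.4   -0.08   0.231] [ 4.134e-01 -4.828e-01  4.000e-04]
[ 0.527 -0.07   0.2  ] [ 0.5625 -0.428   0.0392]
[ 0.527 -0.07   0.067] [ 0.5625 -0.428   0.2054]
```

```bash
python3 -m inch '[{"dx":0.02,"dy":-0.2226},{"dx":0.02,"dy":-0.2226},{"dx":0.02,"dy":-0.2226},{"dx":0.02,"dy":-0.2226},{"dx":0.02,"dy":-0.2226}]' -1; python3 -m inch '[{"dx":0.2743,"dy":-0.1497,"rz":0.1286},{"dx":0.2743,"dy":-0.1497,"rz":0.1286},{"dx":0.2743,"dy":-0.1497,"rz":0.2572},{"dx":0.2743,"dy":-0.1497,"rz":0.2572},{"dx":0.2743,"dy":-0.1497,"rz":0.2572}]'; python3 - <<'E'
from rows import *
rows([(.40,-.08,.231),finger(1.535,.045,z=.2),finger(1.535,.045)],.042)
E
```

```text
hinge [ 0.6264 -0.0248  0.0419] yaw0 0.042065778803837474 [ 0.35  0.14 -0.23 -0.32 -0.11  0.19 -0.02] edge len 0.2628286807416243
tool [ 0.2593 -0.5687  0.2314] yaw 0.4278 t 0.6
rot [ 0.     -0.      0.2572]
[ 0.4   -0.08   0.231] [ 4.134e-01 -4.828e-01  4.000e-04]
[ 0.527 -0.07   0.2  ] [ 0.5625 -0.428   0.0392]
[ 0.527 -0.07   0.067] [ 0.5625 -0.428   0.2054]validation failed for argument at $[0]...
validation failed for argument at $[0]...
```

The move was refused, so I'll give all six keys.

```bash
python3 -m inch '[{"dx":0.02,"dy":-0.2226,"dz":0,"rx":0,"ry":0,"rz":0},{"dx":0.02,"dy":-0.2226,"dz":0,"rx":0,"ry":0,"rz":0},{"dx":0.02,"dy":-0.2226,"dz":0,"rx":0,"ry":0,"rz":0},{"dx":0.02,"dy":-0.2226,"dz":0,"rx":0,"ry":0,"rz":0},{"dx":0.02,"dy":-0.2226,"dz":0,"rx":0,"ry":0,"rz":0}]' -1; python3 - <<'E'
from rows import *
rows([(.35,-.2,.231),(.40,-.08,.231),finger(1.535,.045,z=.2),finger(1.535,.045)],.042)
E
```

```text
time: 1.1
tool_pos: [0.1994, -0.3976, 0.2312]
tool_rot: [0.0, 0.977, 0.212, 0.0]
contact_force: [0.3, -1.2, 0.3]
gripper_width: 0.146
grasp_force: 0.0
hinge [ 0.6264 -0.0248  0.0419] yaw0 0.042065778803837474 [ 0.35  0.14 -0.23 -0.32 -0.11  0.19 -0.02] edge len 0.2628286807416243
tool [ 0.1994 -0.3976  0.2312] yaw 0.4281 t 1.1
rot [ 0.0004 -0.      0.2574]
[ 0.35  -0.2    0.231] [ 2.738e-01 -1.465e-01  1.000e-04]
[ 0.4   -0.08   0.231] [ 0.393 -0.257  0.   ]
[ 0.527 -0.07   0.2  ] [ 0.542  -0.2022  0.0388]
[ 0.527 -0.07   0.067] [ 0.542  -0.2023  0.205 ]
```

```bash
python3 -m inch '[{"dx":0.274,"dy":-0.147,"dz":0,"rx":0,"ry":0,"rz":0.1},{"dx":0.274,"dy":-0.147,"dz":0,"rx":0,"ry":0,"rz":0.2},{"dx":0.274,"dy":-0.147,"dz":0,"rx":0,"ry":0,"rz":0.257},{"dx":0.274,"dy":-0.147,"dz":0,"rx":0,"ry":0,"rz":0.257},{"dx":0.274,"dy":-0.147,"dz":0,"rx":0,"ry":0,"rz":0.257}]'; python3 - <<'E'
from rows import *
rows([(.40,-.08,.231),finger(1.535,.045,z=.2),finger(1.535,.045)],.042)
E
```

```text
time: 1.6
tool_pos: [0.343, -0.2131, 0.232]
tool_rot: [0.001, 1.0, 0.02, 0.001]
contact_force: [0.6, -0.8, 0.1]
gripper_width: 0.002
grasp_force: 0.0
hinge [ 0.6264 -0.0248  0.0419] yaw0 0.042065778803837474 [ 0.35  0.14 -0.23 -0.32 -0.11  0.19 -0.02] edge len 0.2628286807416243
tool [ 0.343  -0.2131  0.232 ] yaw 0.041 t 1.6
rot [ 0.0009 -0.001  -0.0007]
[ 0.4   -0.08   0.231] [ 0.078  -0.1633  0.0011]
[ 0.527 -0.07   0.2  ] [ 0.2367 -0.1688  0.0401]
[ 0.527 -0.07   0.067] [ 0.2365 -0.169   0.2063]
```

```bash
python3 -m inch '[{"dx":0.23,"dy":-0.156,"dz":0.04,"rx":0,"ry":0,"rz":0},{"dx":0.23,"dy":-0.156,"dz":0.04,"rx":0,"ry":0,"rz":0},{"dx":0.23,"dy":-0.156,"dz":0.04,"rx":0,"ry":0,"rz":0},{"dx":0.23,"dy":-0.156,"dz":0.04,"rx":0,"ry":0,"rz":0},{"dx":0.23,"dy":-0.156,"dz":0.04,"rx":0,"ry":0,"rz":0}]'; python3 -m inch '[{"dx":0,"dy":0,"dz":0,"rx":0,"ry":0,"rz":0},{"dx":0,"dy":0,"dz":0,"rx":0,"ry":0,"rz":0}]';python3 - <<'E'
from rows import *
rows([finger(1.535,.045,z=.2),finger(1.535,.045)]+[finger(a,.014) for a in (1.53,1.25,1,.75,.5,.25,.1)],.042)
E
```

```text
time: 2.1
tool_pos: [0.5229, -0.0792, 0.1985]
tool_rot: [-0.0, 1.0, 0.023, -0.0]
contact_force: [-0.1, -0.5, 0.6]
gripper_width: 0.001
grasp_force: 0.0
time: 2.3
tool_pos: [0.5206, -0.0816, 0.199]
tool_rot: [0.0, 1.0, 0.022, -0.0]
contact_force: [-1.5, 0.4, 0.5]
gripper_width: -0.0
grasp_force: 0.0
hinge [ 0.6264 -0.0248  0.0419] yaw0 0.042065778803837474 [ 0.35  0.14 -0.23 -0.32 -0.11  0.19 -0.02] edge len 0.2628286807416243
tool [ 0.5206 -0.0816  0.199 ] yaw 0.0433 t 2.3
rot [0.0001 0.0006 0.0008]
[ 0.527 -0.07   0.2  ] [ 0.0082 -0.0135 -0.0012]
[ 0.527 -0.07   0.067] [ 0.0083 -0.0136  0.165 ]
[ 0.526 -0.039  0.067] [ 0.0097 -0.0529  0.165 ]
[ 0.526 -0.011  0.067] [ 0.0112 -0.0881  0.165 ]
[0.533 0.014 0.067] [ 0.0207 -0.1181  0.165 ]
[0.545 0.035 0.067] [ 0.0374 -0.1448  0.165 ]
[0.563 0.054 0.067] [ 0.0602 -0.1665  0.165 ]
[0.584 0.067 0.067] [ 0.0876 -0.182   0.1649]
[0.598 0.072 0.067] [ 0.1056 -0.1878  0.1649]
```

```bash
python3 -m inch '[{"dx":0.008,"dy":-0.0135,"dz":0.165,"rx":0,"ry":0,"rz":0},{"dx":0.008,"dy":-0.0135,"dz":0.165,"rx":0,"ry":0,"rz":0},{"dx":0.008,"dy":-0.0135,"dz":0.165,"rx":0,"ry":0,"rz":0},{"dx":0.009,"dy":-0.033,"dz":0.165,"rx":0,"ry":0,"rz":0},{"dx":0.0097,"dy":-0.0529,"dz":0.165,"rx":0,"ry":0,"rz":0}]'; python3 -m inch '[{"dx":0.0008,"dy":-0.0176,"dz":0,"rx":0,"ry":0,"rz":0},{"dx":0.0015,"dy":-0.0352,"dz":0,"rx":0,"ry":0,"rz":0},{"dx":0.006,"dy":-0.05,"dz":0,"rx":0,"ry":0,"rz":0},{"dx":0.011,"dy":-0.0652,"dz":0,"rx":0,"ry":0,"rz":0}]';python3 - <<'E'
from rows import *
rows([finger(a,.014) for a in (1,.75,.5,.25,.1,0)],.042)
save('top','top1')
E
```

```text
time: 2.8
tool_pos: [0.526, -0.039, 0.0679]
tool_rot: [-0.0, 1.0, 0.02, 0.0]
contact_force: [1.4, -0.7, 0.8]
gripper_width: -0.003
grasp_force: 0.2
time: 3.2
tool_pos: [0.5337, 0.0147, 0.0686]
tool_rot: [0.0, 1.0, 0.021, 0.001]
contact_force: [0.2, -0.4, -0.3]
gripper_width: -0.0
grasp_force: 0.2
hinge [ 0.6264 -0.0248  0.0419] yaw0 0.042065778803837474 [ 0.35  0.14 -0.23 -0.32 -0.11  0.19 -0.02] edge len 0.2628286807416243
tool [0.5337 0.0147 0.0686] yaw 0.0429 t 3.2
rot [ 0.0003 -0.0016  0.0006]
[0.533 0.014 0.067] [-0.0009  0.0014  0.0021]
[0.545 0.035 0.067] [ 0.0157 -0.0253  0.0021]
[0.563 0.054 0.067] [ 0.0385 -0.047   0.0021]
[0.584 0.067 0.067] [ 0.0659 -0.0625  0.0022]
[0.598 0.072 0.067] [ 0.0839 -0.0683  0.0022]
[0.608 0.074 0.067] [ 0.0963 -0.0707  0.0022]
```

View pics/top1.png

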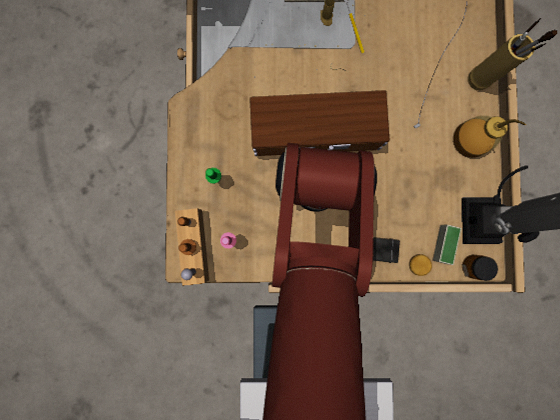

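The arm hides the hasp in the top view: its wrist is over (325,180). I'll continue the swing and check with the side camera.

```bash
python3 -m inch '[{"dx":0.0157,"dy":-0.0253,"dz":0.002,"rx":0,"ry":0,"rz":0},{"dx":0.0385,"dy":-0.047,"dz":0.002,"rx":0,"ry":0,"rz":0},{"dx":0.0659,"dy":-0.0625,"dz":0.002,"rx":0,"ry":0,"rz":0},{"dx":0.0839,"dy":-0.0683,"dz":0.002,"rx":0,"ry":0,"rz":0},{"dx":0.0963,"dy":-0.0707,"dz":0.002,"rx":0,"ry":0,"rz":0}]'; python3 -m inch '[{"dx":0.003,"dy":0,"dz":0,"rx":0,"ry":0,"rz":0},{"dx":0.003,"dy":0,"dz":0,"rx":0,"ry":0,"rz":0}]'; python3 - <<'E'
from rows import *
rows([finger(0,.013)],.042)
im=save('side','side1')
cv2.imwrite('pics/side1c.png',cv2.resize(im[160:240,180:290,::-1],(800,582),interpolation=cv2.INTER_CUBIC))
E
```

```text
time: 3.75
tool_pos: [0.6083, 0.0742, 0.0658]
tool_rot: [0.0, 1.0, 0.022, 0.0]
contact_force: [0.1, -0.7, 0.1]
gripper_width: -0.005
grasp_force: 0.2
time: 3.95
tool_pos: [0.6089, 0.0738, 0.0653]
tool_rot: [-0.0, 1.0, 0.021, -0.001]
contact_force: [-3.3, 0.5, 0.7]
gripper_width: 0.001
grasp_force: 1.2
hinge [ 0.6264 -0.0248  0.0419] yaw0 0.042065778803837474 [ 0.35  0.14 -0.23 -0.32 -0.11  0.19 -0.02] edge len 0.2628286807416243
tool [0.6089 0.0738 0.0653] yaw 0.0423 t 3.95
rot [-0.0006  0.0016  0.0002]
[0.609 0.075 0.067] [ 0.0005 -0.0009 -0.0021]
```

View pics/side1c.png

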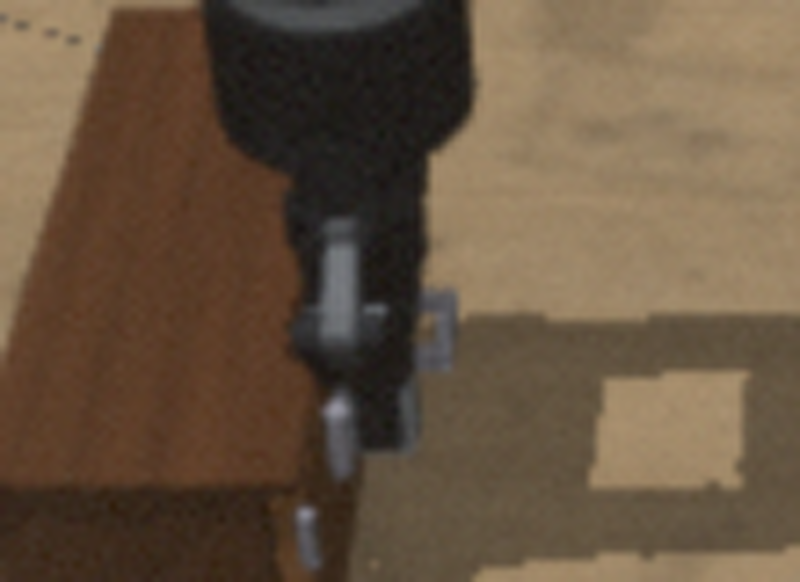

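The tab at (340,440) lies along the doors, pressed by the finger at (390,430), and 3 N is felt exactly where shut was expected. I'll press a bit harder, then back off, rise and head for the pin.

```bash
python3 -m inch '[{"dx":0.004,"dy":0,"dz":0,"rx":0,"ry":0,"rz":0},{"dx":0.004,"dy":0,"dz":0,"rx":0,"ry":0,"rz":0}]'; python3 -m inch '[{"dx":-0.04,"dy":0,"dz":0,"rx":0,"ry":0,"rz":0},{"dx":-0.06,"dy":0,"dz":0,"rx":0,"ry":0,"rz":0},{"dx":-0.06,"dy":0,"dz":-0.1,"rx":0,"ry":0,"rz":0},{"dx":-0.06,"dy":0,"dz":-0.2,"rx":0,"ry":0,"rz":0},{"dx":-0.06,"dy":0,"dz":-0.2,"rx":0,"ry":0,"rz":0}]'; python3 - <<'E'
from rows import *
rows([(.434,.2545,.22),(.434,.2545,.15),(.434,.2545,.087)],.12)
E
```

```text
time: 4.2
tool_pos: [0.6091, 0.0736, 0.0651]
tool_rot: [-0.0, 1.0, 0.021, -0.005]
contact_force: [-14.6, 1.4, 8.4]
gripper_width: 0.003
grasp_force: 7.0
time: 4.7
tool_pos: [0.5644, 0.071, 0.2172]
tool_rot: [0.0, 1.0, 0.021, 0.0]
contact_force: [2.0, 0.0, 0.1]
gripper_width: -0.008
grasp_force: 0.0
hinge [ 0.6264 -0.0248  0.0419] yaw0 0.042065778803837474 [ 0.35  0.14 -0.23 -0.32 -0.11  0.19 -0.02] edge len 0.2628286807416243
tool [0.5644 0.071  0.2172] yaw 0.0416 t 4.7
rot [ 0.0003 -0.0004 -0.0523]
[0.434 0.254 0.22 ] [-0.1533 -0.236  -0.0037]
[0.434 0.254 0.15 ] [-0.1534 -0.236   0.0838]
[0.434 0.254 0.087] [-0.1535 -0.236   0.1625]
```

```bash
python3 -m inch '[{"dx":-0.153,"dy":-0.236,"dz":0,"rx":0,"ry":0,"rz":-0.052},{"dx":-0.153,"dy":-0.236,"dz":0,"rx":0,"ry":0,"rz":-0.052},{"dx":-0.153,"dy":-0.236,"dz":0,"rx":0,"ry":0,"rz":-0.052},{"dx":-0.153,"dy":-0.236,"dz":0,"rx":0,"ry":0,"rz":-0.052},{"dx":-0.153,"dy":-0.236,"dz":0,"rx":0,"ry":0,"rz":-0.052}]' 0.1;  python3 -m inch '[{"dx":0,"dy":0,"dz":0.03,"rx":0,"ry":0,"rz":0},{"dx":0,"dy":0,"dz":0.03,"rx":0,"ry":0,"rz":0}]'; python3 - <<'E'
from rows import *
rows([(.434,.2545,.15),(.434,.2545,.087)],.12)
im=save('side','side2'); im2=save('top','top2')
a=cv2.resize(im[200:300,260:360],(400,400),interpolation=cv2.INTER_CUBIC)
b=cv2.resize(im[150:250,190:290],(400,400),interpolation=cv2.INTER_CUBIC)
cv2.imwrite('pics/mix2.png',np.hstack([a,b])[...,::-1])
E
```

```text
time: 5.2
tool_pos: [0.4329, 0.2569, 0.216]
tool_rot: [-0.001, 0.998, 0.061, 0.001]
contact_force: [1.1, -0.1, 0.2]
gripper_width: 0.547
grasp_force: 0.0
time: 5.4
tool_pos: [0.4327, 0.2546, 0.1889]
tool_rot: [0.001, 0.998, 0.061, -0.002]
contact_force: [-0.4, 0.2, -0.7]
gripper_width: 0.546
grasp_force: 0.0
hinge [ 0.6264 -0.0248  0.0419] yaw0 0.042065778803837474 [ 0.35  0.14 -0.23 -0.32 -0.11  0.19 -0.02] edge len 0.2628286807416243
tool [0.4327 0.2546 0.1889] yaw 0.1216 t 5.4
rot [0.001  0.0025 0.001 ]
[0.434 0.254 0.15 ] [0.0018 0.0003 0.0487]
[0.434 0.254 0.087] [0.0021 0.0002 0.1274]
```

View pics/mix2.png

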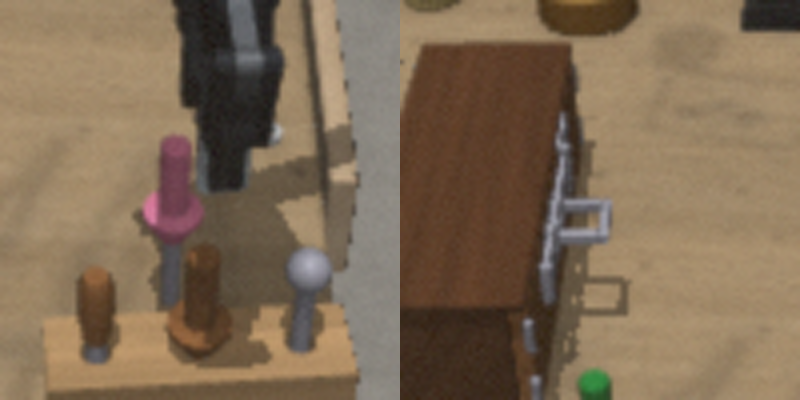

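The right half shows the hasp lying flat along the doors with the staple's bow (590,220) through its slot. The left half shows the fingers (230,150) above the middle pin (203,290). I'll check alignment by projection.

```bash
python3 - <<'E'
from rows import *
for z in(.1889,.124,.076): 
    a=proj('side',(.4327,.2546,z)); print(z,(a-[260,200])*4, 'finger front',(proj('side',(.4327,.2546+.03,z))-[260,200])*4)
E
```

```text
hinge [ 0.6264 -0.0248  0.0419] yaw0 0.042065778803837474 [ 0.35  0.14 -0.23 -0.32 -0.11  0.19 -0.02] edge len 0.2628286807416243
0.1889 [210.37794106 147.72713358] finger front [211.81904769 196.57296489]
0.124 [204.04946626 250.46353887] finger front [205.19220081 299.85887723]
0.076 [199.81809264 319.15562156] finger front [200.77647119 368.68235699]
```

The projection agrees once the 0.12 rad yaw is counted. Descend and grip.

```bash
python3 -m inch '[{"dx":0.0015,"dy":0,"dz":0.049,"rx":0,"ry":0,"rz":0},{"dx":0.0015,"dy":0,"dz":0.085,"rx":0,"ry":0,"rz":0},{"dx":0.0015,"dy":0,"dz":0.11,"rx":0,"ry":0,"rz":0},{"dx":0.0015,"dy":0,"dz":0.127,"rx":0,"ry":0,"rz":0},{"dx":0.0015,"dy":0,"dz":0.127,"rx":0,"ry":0,"rz":0}]'; python3 -m inch '[{"dx":0,"dy":0,"dz":0,"rx":0,"ry":0,"rz":0},{"dx":0,"dy":0,"dz":0,"rx":0,"ry":0,"rz":0},{"dx":0,"dy":0,"dz":0,"rx":0,"ry":0,"rz":0},{"dx":0,"dy":0,"dz":0,"rx":0,"ry":0,"rz":0},{"dx":0,"dy":0,"dz":0,"rx":0,"ry":0,"rz":0}]' -1
```

```text
time: 6.0
tool_pos: [0.4354, 0.2542, 0.0888]
tool_rot: [0.0, 0.998, 0.06, -0.001]
contact_force: [-0.1, 0.2, -0.8]
gripper_width: 0.552
grasp_force: 0.0
time: 6.5
tool_pos: [0.4371, 0.2557, 0.0918]
tool_rot: [-0.001, 0.998, 0.06, 0.002]
contact_force: [-0.4, 0.4, 5.7]
gripper_width: 0.17
grasp_force: 58.8
```

```bash
python3 -m inch '[{"dx":0,"dy":0,"dz":-0.03,"rx":0,"ry":0,"rz":0},{"dx":0,"dy":0,"dz":-0.07,"rx":0,"ry":0,"rz":0},{"dx":0,"dy":0,"dz":-0.12,"rx":0,"ry":0,"rz":0},{"dx":0,"dy":0,"dz":-0.18,"rx":0,"ry":0,"rz":0},{"dx":0,"dy":0,"dz":-0.2,"rx":0,"ry":0,"rz":0}]'; python3 -m inch '[{"dx":0,"dy":0,"dz":0,"rx":0,"ry":0,"rz":0},{"dx":0,"dy":0,"dz":0,"rx":0,"ry":0,"rz":0}]'; python3 - <<'E'
from rows import *
e=W(P,(-.014,.054,0))
rows([(e[0],e[1],.247),(e[0],e[1],.17)],.042)
im=save('side','side3'); p,_=tool()
print('tcp px',(proj('side',p)-[240,130])*5,'tip expected',(proj('side',p-[0,0,.084])-[240,130])*5)
cv2.imwrite('pics/side3c.png',cv2.resize(im[130:250,240:400,::-1],(800,600),interpolation=cv2.INTER_CUBIC))
E
```

```text
time: 7.0
tool_pos: [0.4376, 0.2559, 0.2558]
tool_rot: [-0.001, 0.998, 0.06, 0.004]
contact_force: [0.8, -0.9, 0.2]
gripper_width: 0.168
grasp_force: 58.8
time: 7.2
tool_pos: [0.4351, 0.2548, 0.2483]
tool_rot: [0.0, 0.998, 0.06, -0.001]
contact_force: [0.3, 1.1, -0.7]
gripper_width: 0.169
grasp_force: 58.8
hinge [ 0.6264 -0.0248  0.0419] yaw0 0.042065778803837474 [ 0.35  0.14 -0.23 -0.32 -0.11  0.19 -0.02] edge len 0.2628286807416243
tool [0.4351 0.2548 0.2483] yaw 0.1203 t 7.2
rot [0.0005 0.0016 0.0522]
[0.61  0.029 0.247] [0.1833 0.3071 0.0014]
[0.61  0.029 0.17 ] [0.1835 0.307  0.0976]
tcp px [364.96459055 405.16628193] tip expected [354.20478128 587.33212533]
```

View pics/side3c.png

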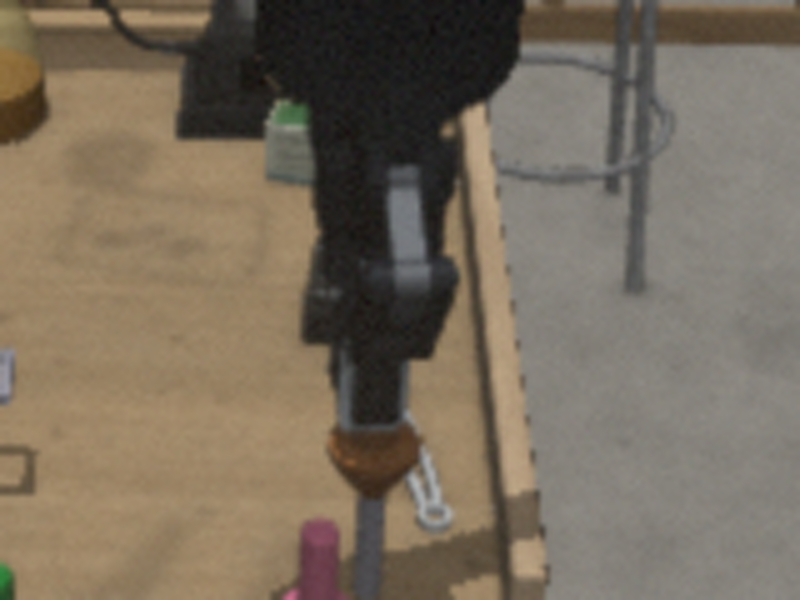

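The pin hangs upright in the fingers: rim at (374,445), shank at (369,550). Carry it over the staple.

```bash
python3 -m inch '[{"dx":0.09,"dy":0.15,"dz":0,"rx":0,"ry":0,"rz":0.025},{"dx":0.09,"dy":0.15,"dz":0,"rx":0,"ry":0,"rz":0.052},{"dx":0.09,"dy":0.15,"dz":0,"rx":0,"ry":0,"rz":0.052},{"dx":0.15,"dy":0.25,"dz":0,"rx":0,"ry":0,"rz":0.052},{"dx":0.15,"dy":0.25,"dz":0,"rx":0,"ry":0,"rz":0.052}]'; python3 -m inch '[{"dx":0.02,"dy":0.06,"dz":0,"rx":0,"ry":0,"rz":0},{"dx":0.03,"dy":0.06,"dz":0,"rx":0,"ry":0,"rz":0},{"dx":0.03,"dy":0.06,"dz":0,"rx":0,"ry":0,"rz":0}]'; python3 - <<'E'
from rows import *
e=W(P,(-.014,.054,0))
rows([(e[0],e[1],.247),(e[0],e[1],.18)],.042)
E
```

```text
time: 7.75
tool_pos: [0.5786, 0.069, 0.2464]
tool_rot: [-0.0, 1.0, 0.021, -0.003]
contact_force: [0.4, 1.0, -0.8]
gripper_width: 0.166
grasp_force: 58.8
time: 8.05
tool_pos: [0.6044, 0.0232, 0.2467]
tool_rot: [-0.001, 1.0, 0.02, -0.003]
contact_force: [-0.4, 1.0, -1.1]
gripper_width: 0.165
grasp_force: 58.9
hinge [ 0.6264 -0.0248  0.0419] yaw0 0.042065778803837474 [ 0.35  0.14 -0.23 -0.32 -0.11  0.19 -0.02] edge len 0.2628286807416243
tool [0.6044 0.0232 0.2467] yaw 0.04 t 8.05
rot [-0.0008  0.0035 -0.0013]
[0.61  0.029 0.247] [ 0.0075 -0.0064 -0.0004]
[0.61  0.029 0.18 ] [ 0.0079 -0.0063  0.0833]
```

```bash
python3 -m inch '[{"dx":0.0075,"dy":-0.0064,"dz":0.04,"rx":0,"ry":0,"rz":0},{"dx":0.0075,"dy":-0.0064,"dz":0.08,"rx":0,"ry":0,"rz":0},{"dx":0.0075,"dy":-0.0064,"dz":0.08,"rx":0,"ry":0,"rz":0},{"dx":0.0075,"dy":-0.0064,"dz":0.08,"rx":0,"ry":0,"rz":0}]'; python3 - <<'E'
from rows import *
e=W(P,(-.014,.054,0))
rows([(e[0],e[1],.18)],.042)
im=save('side','side4'); p,_=tool()
o=np.array([190,140])
f=lambda X:((proj('side',X)-o)*6.667).round()
print('tcp px',f(p),'tip exp',f(p-[0,0,.08]),'eye',f(W(P,(-.014,.054,.079))),'staple front',f(W(P,(-.032,.072,.079))),f(W(P,(-.032,.036,.079))))
cv2.imwrite('pics/side4c.png',cv2.resize(im[140:230,190:310,::-1],(800,600),interpolation=cv2.INTER_CUBIC))
E
```

```text
time: 8.45
tool_pos: [0.6094, 0.0307, 0.1849]
tool_rot: [-0.0, 1.0, 0.022, -0.002]
contact_force: [-0.2, -0.3, 0.4]
gripper_width: 0.169
grasp_force: 58.9
hinge [ 0.6264 -0.0248  0.0419] yaw0 0.042065778803837474 [ 0.35  0.14 -0.23 -0.32 -0.11  0.19 -0.02] edge len 0.2628286807416243
tool [0.6094 0.0307 0.1849] yaw 0.0439 t 8.45
rot [-0.0004  0.0021  0.0013]
[0.61  0.029 0.18 ] [0.0008 0.0028 0.0061]
tcp px [266. 175.] tip exp [287. 368.] eye [296. 427.] staple front [342. 458.] [350. 396.]
```

View pics/side4c.png

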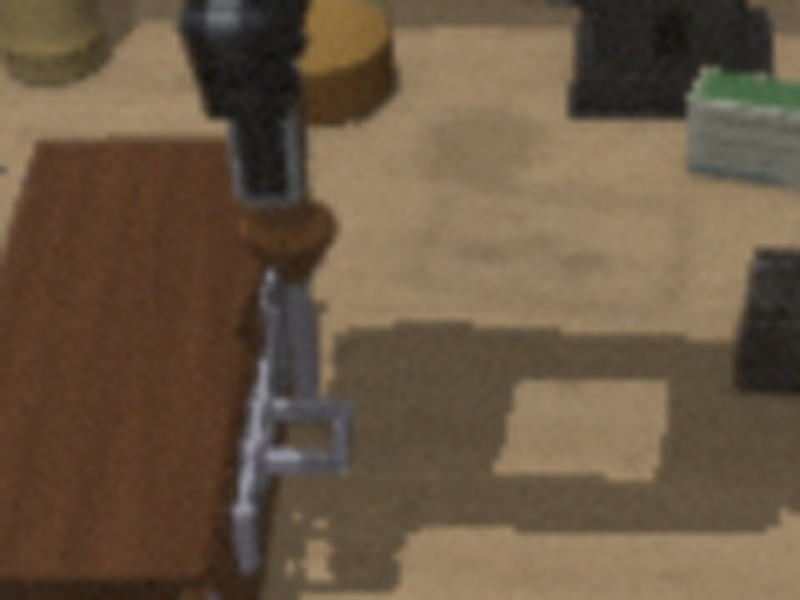

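The pin hangs just above the staple: tip at about (306,393), staple opening centred at about (302,435). Lowering moves the tip about 6–9 px right, so it would land about 3.5 mm too far out. I'll shift toward the cabinet and lower in stages.

```bash
python3 -m inch '[{"dx":0.0045,"dy":0,"dz":0,"rx":0,"ry":0,"rz":0},{"dx":0.0045,"dy":0,"dz":0.015,"rx":0,"ry":0,"rz":0},{"dx":0.0045,"dy":0,"dz":0.03,"rx":0,"ry":0,"rz":0},{"dx":0.0045,"dy":0,"dz":0.045,"rx":0,"ry":0,"rz":0}]'; python3 - <<'E'
from rows import *
rows([],.042)
im=save('side','side5'); 
cv2.imwrite('pics/side5c.png',cv2.resize(im[140:230,190:310,::-1],(800,600),interpolation=cv2.INTER_CUBIC))
E
```

```text
time: 8.9
tool_pos: [0.6142, 0.0295, 0.149]
tool_rot: [-0.0, 1.0, 0.021, -0.0]
contact_force: [-0.0, 0.1, -1.2]
gripper_width: 0.165
grasp_force: 58.9
hinge [ 0.6264 -0.0248  0.0419] yaw0 0.042065778803837474 [ 0.35  0.14 -0.23 -0.32 -0.11  0.19 -0.02] edge len 0.2628286807416243
tool [0.6142 0.0295 0.149 ] yaw 0.0422 t 8.9
rot [-0.      0.0002  0.0001]
```

View pics/side5c.png

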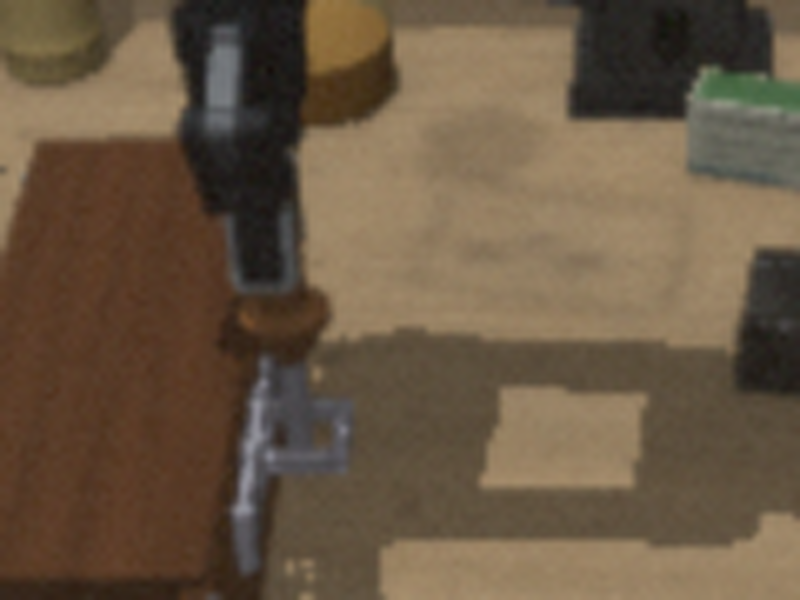

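The shank, at about (297,420), enters the opening between the hasp and the front bar with no force felt. Lower until the shoulder seats.

```bash
python3 -m inch '[{"dx":0,"dy":0,"dz":0.015,"rx":0,"ry":0,"rz":0},{"dx":0,"dy":0,"dz":0.028,"rx":0,"ry":0,"rz":0},{"dx":0,"dy":0,"dz":0.036,"rx":0,"ry":0,"rz":0},{"dx":0,"dy":0,"dz":0.042,"rx":0,"ry":0,"rz":0}]';python3 -m inch '[{"dx":0,"dy":0,"dz":0.002,"rx":0,"ry":0,"rz":0},{"dx":0,"dy":0,"dz":0.004,"rx":0,"ry":0,"rz":0}]'
```

```text
time: 9.35
tool_pos: [0.614, 0.0295, 0.1155]
tool_rot: [-0.0, 1.0, 0.021, -0.001]
contact_force: [1.0, -0.5, 0.6]
gripper_width: 0.17
grasp_force: 58.9
time: 9.55
tool_pos: [0.6143, 0.0296, 0.1141]
tool_rot: [0.0, 1.0, 0.021, -0.0]
contact_force: [-4.5, 0.9, 6.9]
gripper_width: 0.17
grasp_force: 59.6
```

```bash
python3 -m inch '[{"dx":-0.003,"dy":0,"dz":0.001,"rx":0,"ry":0,"rz":0},{"dx":-0.003,"dy":0,"dz":0.003,"rx":0,"ry":0,"rz":0},{"dx":-0.003,"dy":0,"dz":0.004,"rx":0,"ry":0,"rz":0}]'; python3 - <<'E'
from rows import *
im=save('side','side6'); 
cv2.imwrite('pics/side6c.png',cv2.resize(im[140:230,190:310,::-1],(800,600),interpolation=cv2.INTER_CUBIC))
E
```

```text
time: 9.85
tool_pos: [0.6121, 0.0294, 0.1107]
tool_rot: [0.0, 1.0, 0.021, 0.0]
contact_force: [-3.6, 0.2, 5.9]
gripper_width: 0.165
grasp_force: 59.4
hinge [ 0.6264 -0.0248  0.0419] yaw0 0.042065778803837474 [ 0.35  0.14 -0.23 -0.32 -0.11  0.19 -0.02] edge len 0.2628286807416243
```

View pics/side6c.png

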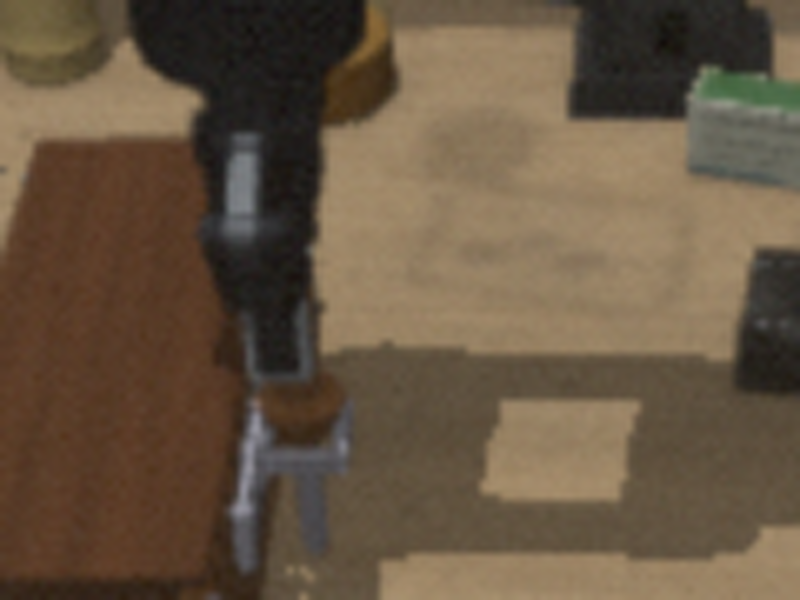

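The shank (315,510) now sticks out below the staple and the shoulder (300,405) sits in the opening, still touching the cabinet side slightly. One more nudge.

```bash
python3 -m inch '[{"dx":-0.002,"dy":0,"dz":0.001,"rx":0,"ry":0,"rz":0},{"dx":-0.002,"dy":0,"dz":0.003,"rx":0,"ry":0,"rz":0},{"dx":-0.002,"dy":0,"dz":0.003,"rx":0,"ry":0,"rz":0}]'; 
```

```text
time: 10.2
tool_pos: [0.6111, 0.0293, 0.1091]
tool_rot: [0.0, 1.0, 0.021, 0.001]
contact_force: [-3.4, -1.2, 7.9]
gripper_width: 0.166
grasp_force: 60.0
```

```bash
python3 -m inch '[{"dx":-0.002,"dy":0,"dz":0.001,"rx":0,"ry":0,"rz":0},{"dx":-0.002,"dy":0,"dz":0.001,"rx":0,"ry":0,"rz":0}]'; python3 -m inch '[{"dx":0,"dy":0,"dz":0,"rx":0,"ry":0,"rz":0},{"dx":0,"dy":0,"dz":0,"rx":0,"ry":0,"rz":0},{"dx":0,"dy":0,"dz":0,"rx":0,"ry":0,"rz":0},{"dx":0,"dy":0,"dz":0,"rx":0,"ry":0,"rz":0},{"dx":0,"dy":0,"dz":0,"rx":0,"ry":0,"rz":0}]' 0
```

```text
time: 10.4
tool_pos: [0.6107, 0.0293, 0.1091]
tool_rot: [0.0, 1.0, 0.021, 0.003]
contact_force: [0.9, 1.0, 7.1]
gripper_width: 0.173
grasp_force: 59.8
time: 10.9
tool_pos: [0.6085, 0.0293, 0.1064]
tool_rot: [-0.0, 1.0, 0.021, -0.0]
contact_force: [-0.6, -0.4, -0.3]
gripper_width: 0.502
grasp_force: 0.0
```

```bash
python3 -m inch '[{"dx":0,"dy":0,"dz":-0.03,"rx":0,"ry":0,"rz":0},{"dx":0,"dy":0,"dz":-0.08,"rx":0,"ry":0,"rz":0},{"dx":0,"dy":0,"dz":-0.13,"rx":0,"ry":0,"rz":0},{"dx":-0.05,"dy":0,"dz":-0.18,"rx":0,"ry":0,"rz":0},{"dx":-0.15,"dy":0,"dz":-0.18,"rx":0,"ry":0,"rz":0}]'; python3 -m inch '[{"dx":-0.1,"dy":0,"dz":0,"rx":0,"ry":0,"rz":0},{"dx":-0.1,"dy":0,"dz":0,"rx":0,"ry":0,"rz":0},{"dx":-0.1,"dy":0,"dz":0,"rx":0,"ry":0,"rz":0}]'; python3 - <<'E'
from h import *
im=save('side','side7'); t=save('top','top7')
a=cv2.resize(im[150:240,200:290],(400,400),interpolation=cv2.INTER_CUBIC)
b=cv2.resize(t[100:200,250:350],(400,400),interpolation=cv2.INTER_CUBIC)
cv2.imwrite('pics/fin.png',np.hstack([a,b])[...,::-1])
E
```

```text
time: 11.4
tool_pos: [0.5264, 0.0253, 0.2556]
tool_rot: [0.001, 1.0, 0.021, 0.005]
contact_force: [0.4, -0.5, 1.0]
gripper_width: 0.496
grasp_force: 0.0
time: 11.7
tool_pos: [0.4412, 0.0225, 0.2489]
tool_rot: [0.0, 1.0, 0.021, 0.0]
contact_force: [1.1, -0.2, 0.3]
gripper_width: 0.502
grasp_force: 0.0
```

View pics/fin.png

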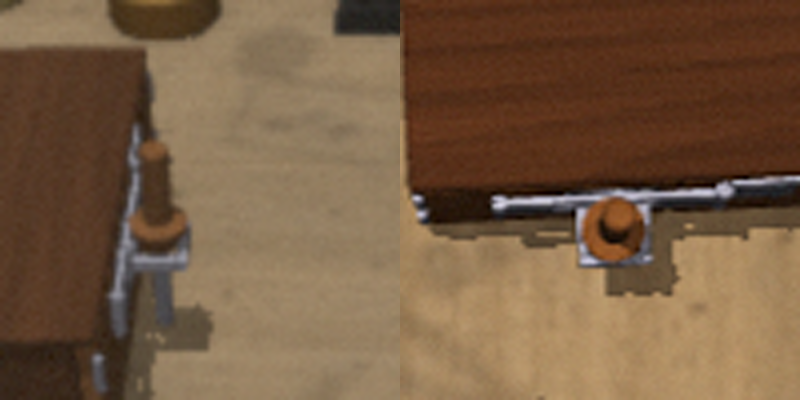

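The pin stands upright in the staple (side (157,210), top (613,225)) with the hasp flat behind it. A quick check of the seated height, then hand in.

```bash
python3 - <<'E'
from rows import *
e=W(P,(-.014,.054,0))
for z in(.142,.147,.152,.022,.027): print(z,((proj('side',e+[0,0,z])-[200,150])*4.444).round(1))
E
```

```text
hinge [ 0.6264 -0.0248  0.0419] yaw0 0.042065778803837474 [ 0.35  0.14 -0.23 -0.32 -0.11  0.19 -0.02] edge len 0.2628286807416243
0.142 [142.4 144.1]
0.147 [141.6 136.1]
0.152 [140.7 128.1]
0.022 [161. 320.]
0.027 [160.3 313.2]
```

The handle top is seen at row 148 against 144 predicted for seated, and the tip at about 322 against 320, so the pin is seated.

```bash
python3 -c "
from plant import ticket
print(ticket.job_done())"
```

```text
the job is handed in; nothing more can be done
None
```

The hasp is shut flat over the staple, and the brown retaining pin from the rack's middle hole stands seated in it, released. I handed the job in at about 12 s on the robot's clock; the hand-in returned no verdict.

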